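Close up the acoustic test cell

ROBOT

A 6-joint arm with a two-finger parallel gripper is mounted at the origin on the work surface. World frame = base frame: x ahead of the robot, y to its left, z up, the work surface at z = 0. Lengths are in m, angles in degrees, forces in N, time in s.
With the tool pointing down it reaches from about 0.3 to 0.75 m from the base axis. Payload 8.5 kg.
Tool frame: the origin (TCP) lies between the finger pads; the fingertips stand 17 mm ahead of it and the grasp point (between the pads) lies 2 mm behind it; z points along the fingers, y is the direction in which the jaws open and shut (so a half turn about z gives the same grasp; the last joint's range is limited). The gripper opens to 85 mm and grips with 20 to 120 N. Pads are 22 mm wide; open, the fingers measure 114 mm over their backs; the gripper's body (76 mm by 85 mm) begins 54 mm behind the grasp point. The pads swing forward as they close: fully open they stand 13 mm farther back than shut.
Start: joints at [-79.2, 21.807, 74.336, -0, 83.858, -12.336], TCP at [0.216, -0.506, 0.248] pointing down, gripper open.
Joint ranges: [-178.18, 178.18], [-50.72, 133.34], [12.68, 142.11], [-81.47, 261.47], [9.98, 163.14], [-165.26, 165.26]. Speed limits (degrees/s): [136.94, 136.94, 180, 180, 180, 180].

INTERFACE

Orientations are given as a 3x3 rotation matrix whose columns are the frame's x, y, z axes.
In Python, from rig import readout, eyes, env gives the robot as it stands.
- The arm moves only by the tool arm_command, never from a script. Its argument "rows" is text: rows parted by semicolons, each of 7 numbers parted by spaces: the closure, from 0 (fully open) to 1 (shut), then the shift along the tool's x, y, z in mm, then the turn, a rotation vector about the tool's x, y, z in degrees. In form: grip dx dy dz rx ry rz; .... A call has 1 to 5 rows; each row shifts and turns the commanded pose from where the row before left it, along the tool's axes as they then stand; what a row does not reach is not made up. A row lasts 1/12 s, in which the tool goes at most 41.7 mm and 7.16 degrees, less where a joint would pass 70% of its speed; a pose out of reach is approached as far as the arm can. A call with a gripper value outside its range is refused whole. The fingers move at their own pace and stop on an object; "squeeze" is the grip in N (left out, the last holds). Time passes only in rows, so rows that do not move let the fingers close. It gives the time, the measured TCP pose, the force and the opening at its end, in the units of the state.
- readout.observe(): the state, without advancing time (a new reading comes with each control period).
- eyes.get_image(name): name is "side" or "top"; returns the picture (384x512x3 uint8, red, green, blue); there is no depth.
- eyes.camera_model(name): a dict with "mtx" (3x3 intrinsics, pixels), "view" (4x4, takes a point from world to camera coordinates). Camera axes: x right, y up, looking along -z (the intrinsics and any distortion apply to the point x, -y, -z); pixel columns grow to the right and rows downward; lengths in m; the calibration is good to about 2 mm. A picture is of the moment at which its call begins. camera_model takes no time and is no camera call.
- env.close_job(): hands the job in, once; it reports no verdict.
The state is a dict: "time_s": time; "q": joint angles; "qvel": joint speeds; "joint_efforts": joint torques, N m; "position": TCP position; "tool_rot": TCP orientation; "ft_force": force on the tool from outside, world axes, zero at the start; "wrist_torque": the same for the moment, N m; "grip_width": finger opening in m.
Only numpy, scipy, OpenCV 4.12 (cv2) and the standard library are available. Lean on these libraries where they do the work, as an engineer would, in place of code of your own. Each camera call takes 0.05 s, during which the arm holds its last target. There are 200 camera calls.

TASK

Get the acoustic bench ready for a measurement: with the fingertips, gently push both transducer sleds along their channel until each is fully home against the sample holder in the middle. Only then push the hinged cover over and down until it is fully shut. Leave the sleds sitting in their channel (do not lift or tip them) and do not disturb the other things on the table.

Things in the scene. Friction and masses are not known exactly. Their poses are not given: they have to be found in the camera images.
- bench: The acoustic bench, fixed: aluminium breadboard 240 (x) x 560 (y) x 12 mm. Origin: centre of its underside, on the table; x points from the robot's side to the far side, y to the left along the channel, z up. The channel (walls 10 mm high, 93 mm apart, centred on x = 0) runs along y; the sleds slide in it on the board's top, 12 mm above the table.
- holder (a point): Top centre of the fixed grey sample holder in the middle of the channel: bench x = y = 0, 62 mm above the table. Block 88 mm in x, 24 mm thick in y (faces at bench y = +12 and -12 mm); a thin white plate on it reaches 92 mm. Around it stands a fixed frame of aluminium profile, bench x -80 to 80 mm, y -75 to 75 mm, open below 110 mm, top at 130 mm.
- emitter: Loose sled on the bench's left (+y), 0.35 to 0.7 kg, held by friction alone. Black base 90 (x) x 130 (y) x 20 mm; origin: centre of its underside, axes as the bench's. A white disc stands on its inner end (top 86 mm above the underside), an upright aluminium push plate on its outer end. It slides to bench -y until its base meets the holder: origin then at bench y = +77 mm.
- emitter_plate (a point): Centre line of the outer (+y) face of the emitter sled's push plate, 40 mm above the sled's underside; the plate is 88 mm wide in x, 8 mm thick, and spans 19 to 64 mm above the sled's underside; the face is plane and flush with the base's outer end below it. With the sled home it is at bench y = +142 mm.
- emitter_nose (a point): Centre of the inner (-y) end face of the emitter sled's base, 10 mm above its underside; at bench y = +12 mm when home.
- receiver: Loose sled on the bench's right (-y) side, mirror image of the emitter sled, but carrying a slim steel probe (hydrophone) on a post (top 72 mm above the sled's underside). It slides to bench +y; home, its origin is at bench y = -77 mm.
- receiver_plate (a point): Centre line of the outer (-y) face of the receiver sled's push plate (same sizes as the emitter's), 40 mm above the sled's underside. With the sled home it is at bench y = -142 mm.
- receiver_nose (a point): Centre of the inner (+y) end face of the receiver sled's base, 10 mm above its underside; at bench y = -12 mm when home.
- cover (a joint): Angle of the grey cover in rad: 0 fully shut (lying level on the frame), about 1.57 standing upright. It is hinged along the frame's near (robot-side) top edge and swings over away from the robot and down. A stiff hinge: it stays at any angle, needs some 1 to 3 N at its free edge to move, and must be pushed all the way.
- cover_hinge (a point): Point on the hinge axis, mid-width: bench x = -82 mm, y = 0, 130 mm above the table. The axis is parallel to the bench's y.
- cover_edge (a point): Middle of the free edge of the cover, on its outer face (upper face when shut, robot-side face when upright). The cover is a plate 165 mm from hinge axis to free edge, 150 mm wide, 8 mm thick; its outer face lies 8 mm from the plane through the hinge axis. When shut this point is 138 mm above the table.
- spare_disc: Bystander: loose white ceramic disc 60 mm across, 12 mm thick, lying on the far right strip of the breadboard; origin under its centre.
- gauge_block: Bystander: loose steel block 30 x 35 x 20 mm on the far left strip of the breadboard; origin under its centre.
- gel_bottle: Bystander: white bottle 48 mm across, 130 mm tall, standing beyond the bench; origin under its centre.
- beaker: Bystander: glass beaker 68 mm across, 80 mm tall, beyond the bench; origin under its centre.
- screwdriver: Bystander: screwdriver 180 mm long lying between robot and bench, on the left; origin under its middle.
- parts_tray: Bystander: clear open tray 90 x 120 x 30 mm between robot and bench, on the right; origin under its centre.
- collar: Bystander: dark steel collar 44 mm across, 25 mm tall, beyond the bench; origin under its centre.
Mind the look-alikes: they are no part of the job. Leave any green look-alike of the emitter alone.

How it is judged (in metres and radians):
On the way:
1. both sleds are home against the sample holder while the cover is still open (y of emitter_nose in the frame of bench below 0.016 m and y of receiver_nose in the frame of bench above -0.016 m and value of joint cover above 0.8 rad), for 0.2 s.
At the end, for the whole second after the job is handed in: Both sleds sit flat in the channel with their inner faces within 4 mm of the sample holder, at rest, and the cover is shut to within 0.05 rad (y of emitter_nose in the frame of bench below 0.016 m and y of receiver_nose in the frame of bench above -0.016 m and z of emitter_nose in the frame of bench between 0.017 and 0.027 m and angle between each of emitter, receiver's own z axis and vertical below 0.06 rad and z of receiver_nose in the frame of bench between 0.017 and 0.027 m and value of joint cover below 0.05 rad and linear speed of each of emitter, receiver below 0.02 m/s); the robot touches nothing.
It fails at once if the cover is pushed down (below 0.8 rad) before both sleds are home (value of joint cover below 0.8 rad and not (y of emitter_nose in the frame of bench below 0.016 m and y of receiver_nose in the frame of bench above -0.016 m)).
It fails at once if the emitter sled is lifted off the channel floor by 10 mm, tipped by 0.2 rad, or shoved faster than 0.4 m/s (height (world z) of emitter above 0.022 m or angle between emitter's own z axis and vertical above 0.2 rad or linear speed of emitter above 0.4 m/s).
It fails at once if the receiver sled is lifted off the channel floor by 10 mm, tipped by 0.2 rad, or shoved faster than 0.4 m/s (height (world z) of receiver above 0.022 m or angle between receiver's own z axis and vertical above 0.2 rad or linear speed of receiver above 0.4 m/s).
It fails at once if a bystander on the table is moved by more than 20 mm (distance of any of spare_disc, gauge_block, gel_bottle, beaker, screwdriver, parts_tray, collar from where it was at the start of the episode above 0.02 m).
It also fails if it takes over 59 s, if anything falls off the work surface, if the arm or the gripper's body presses on something with over 40 N, if the wrist force passes 120 N, or if a joint passes its speed limit or range.

## Working session

There is one attempt and no reset: what is moved stays moved. The work goes in short steps, Python scripts to look and compute and a tool call to move; the robot and the scene stay as the last step left them, time stands still between calls to the robot, and variables do not carry over. Pictures are saved under pics/ and viewed, about 8 in all and at most 12, crops included, and the job is handed in when it is done.

Besides the shell and the picture viewer there is one more tool, called after "Emit:" in YAML: its name, and indented under it one key for each argument. arm_command: Moves the arm, as the interface text tells. Its arguments: {"type":"object","properties":{"rows":{"type":"string"},"squeeze":{"type":"number"}},"required":["rows"]}

```bash
ls; mkdir -p pics; python3 - <<'E'
from rig import readout, eyes
import cv2, numpy as np
s=readout.observe(); print({k:np.round(v,3).tolist() for k,v in s.items()})
for n in("top","side"):
    im=eyes.get_image(n); cv2.imwrite(f"pics/{n}0.png",im[:,:,::-1]); m=eyes.camera_model(n)
    print(n,m.keys(),np.round(m['mtx'],2).tolist(),np.round(m['view'],4).tolist(), m.get('dist'))
E
```

```text
pics
{'time_s': 0.0, 'q': [-79.2, 21.841, 74.385, 0.001, 83.858, -12.336], 'qvel': [0.026, -0.058, 0.095, 0.008, 0.0, 0.116], 'joint_efforts': [0.002, -44.846, -23.128, -0.0, 0.005, -0.0], 'position': [0.216, -0.505, 0.248], 'tool_rot': [[0.92, 0.393, -0.0], [0.393, -0.92, 0.001], [0.0, -0.001, -1.0]], 'ft_force': [0.551, 0.272, 0.03], 'wrist_torque': [0.008, -0.064, 0.032], 'grip_width': 0.085}
top dict_keys(['mtx', 'view']) [[374.45, 0.0, 257.54], [0.0, 374.45, 189.53], [0.0, 0.0, 1.0]] [[-0.0138, -0.9999, 0.0049, 0.0924], [0.985, -0.0128, 0.1723, -0.5797], [-0.1722, 0.0072, 0.985, -0.8599], [0.0, 0.0, 0.0, 1.0]] None
side dict_keys(['mtx', 'view']) [[422.5, 0.0, 254.18], [0.0, 422.5, 189.79], [0.0, 0.0, 1.0]] [[-0.9396, -0.3423, 0.0027, 0.5608], [0.2472, -0.6729, 0.6972, -0.1421], [-0.2368, 0.6557, 0.7169, -0.9494], [0.0, 0.0, 0.0, 1.0]] None
```

View pics/top0.png

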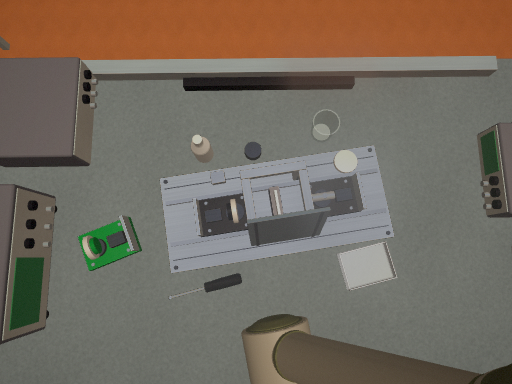

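View pics/side0.png

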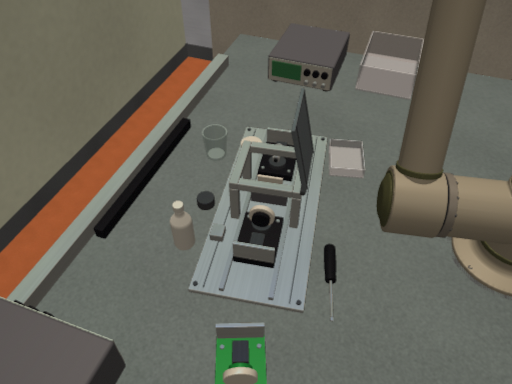

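```bash
cat > h.py <<'E'
import numpy as np, cv2
from rig import eyes, readout
CM={n:eyes.camera_model(n) for n in("top","side")}
def ray(n,uv):
    m=CM[n]; V=np.array(m['view']); K=np.array(m['mtx']); uv=np.atleast_2d(uv).astype(float)
    d=np.c_[(uv[:,0]-K[0,2])/K[0,0],-(uv[:,1]-K[1,2])/K[1,1],-np.ones(len(uv))]
    return -V[:3,:3].T@V[:3,3], d@V[:3,:3]
def onz(n,uv,z):
    c,d=ray(n,uv); return c+d*((z-c[2])/d[:,2])[:,None]
def proj(n,P):
    m=CM[n]; V=np.array(m['view']); K=np.array(m['mtx']); p=np.atleast_2d(P)@V[:3,:3].T+V[:3,3]
    return np.c_[K[0,0]*p[:,0]/-p[:,2]+K[0,2], K[1,1]*-p[:,1]/-p[:,2]+K[1,2]]
def tri(a,b):
    c1,d1=ray("top",a);c2,d2=ray("side",b);d1=d1[0];d2=d2[0]
    t=np.linalg.lstsq(np.c_[d1,-d2],c2-c1,rcond=None)[0]
    p,q=c1+t[0]*d1,c2+t[1]*d2
    return (p+q)/2,np.linalg.norm(p-q)
E
python3 - <<'E'
from h import *
im=cv2.imread("pics/top0.png"); hsv=cv2.cvtColor(im,cv2.COLOR_BGR2HSV)
print(im[190,180],im[260,200],im[300,300],im[170,280])
b=im.astype(int); mask=((b[:,:,0]-b[:,:,2]>8)&(b[:,:,0]>110)).astype(np.uint8)*255
mask[:, :150]=0
mask=cv2.morphologyEx(mask,cv2.MORPH_CLOSE,np.ones((9,9)))
mask=cv2.morphologyEx(mask,cv2.MORPH_OPEN,np.ones((5,5)))
c=max(cv2.findContours(mask,0,1)[0],key=cv2.contourArea)[:,0]
P=onz("top",c,0.012)[:,:2]
r=cv2.minAreaRect((P*1000).astype(np.float32)); print(r); print(cv2.boxPoints(r))
s=cv2.imread("pics/side0.png")
A=cv2.resize(im[135:285,155:400],None,fx=3,fy=3,interpolation=cv2.INTER_CUBIC)
cv2.imwrite("pics/tc.png",A)
cv2.imwrite("pics/sc.png",cv2.resize(s[85:310,190:345],None,fx=2.6,fy=2.6,interpolation=cv2.INTER_CUBIC))
E
```

```text
[162 156 152] [159 152 149] [108 115 114] [162 155 152]
((543.0665283203125, 40.588531494140625), (236.31141662597656, 556.3109130859375), 8.384069442749023)
[[ 385.61627  298.54324]
 [ 466.7308  -251.82228]
 [ 700.5168  -217.36618]
 [ 619.4022   332.99933]]
```

View pics/tc.png

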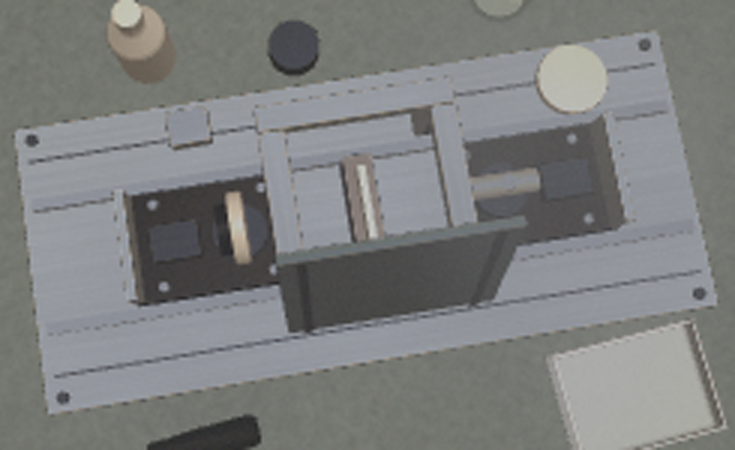

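View pics/sc.png

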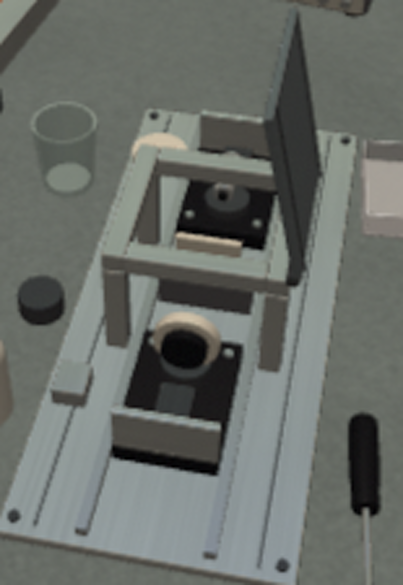

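```bash
cat >> h.py <<'E'
C=np.array([.5431,.0406,0]); a=np.deg2rad(8.384)
RB=np.array([[np.cos(a),-np.sin(a),0],[np.sin(a),np.cos(a),0],[0,0,1]])
def toB(p): return (np.asarray(p)-C)@RB
def toW(p): return np.asarray(p)@RB.T+C
E
python3 - <<'E'
from h import *
np.set_printoptions(precision=4,suppress=True)
T=lambda u,v:(u/3+155-.33,v/3+135-.33)
S=lambda u,v:(u/2.6+190-.3,v/2.6+85-.3)
for n,t,s in [("em far top",(118,190),(113,412)),("em near top",(133,304),(222,428)),("rec far top",(606,116),(202,112)),
  ("cover edge R",(523,220),(293,10)),("cover edge L",(278,254),(270,120)),("screw NL",(63,398),(282,566)),("screw FL",(32,140),(14,516)),("screw FR",(645,44),(154,116)),("screw NR",(699,293),(345,141)),("holder plate far",(362,165),(178,238))]:
    p,e=tri(T(*t),S(*s)); print(n,toB(p),"w",p,"gap",round(e,4))
for n,uv,z in [("em base L",(113,460),.012),("em base R",(218,472),.012)]: print(n,toB(onz("side",S(*uv),z)))
for n,uv in [("em far",(118,190)),("em near",(133,304)),("rec far",(606,116)),("rec near",(627,226))]: print(n,toB(onz("top",T(*uv),.076)))
b=toB; 
for P in [(-82,0,130),(0,142,52),(0,-142,52)]: print(P, toW(np.array(P)/1000))
print("cams",ray("top",(0,0))[0],ray("side",(0,0))[0], "screws bench by z12",toB(onz("top",[T(63,398),T(32,140),T(645,44),T(699,293)],.012)))
E
```

```text
em far top [0.0432 0.1897 0.0739] w [0.5582 0.2346 0.0739] gap 0.0004
em near top [-0.0458  0.1895  0.0767] w [0.4701 0.2214 0.0767] gap 0.0019
rec far top [ 0.0411 -0.1992  0.08  ] w [ 0.6128 -0.1505  0.08  ] gap 0.0026
cover edge R [-0.0501 -0.0731  0.2916] w [ 0.5042 -0.0391  0.2916] gap 0.0005
cover edge L [-0.0493  0.072   0.2913] w [0.4838 0.1046 0.2913] gap 0.0042
screw NL [-0.1076  0.2641  0.0158] w [0.3982 0.2862 0.0158] gap 0.0017
screw FL [0.1077 0.2638 0.0161] w [0.6112 0.3173 0.0161] gap 0.0007
screw FR [ 0.1078 -0.2654  0.0147] w [ 0.6885 -0.2062  0.0147] gap 0.0001
screw NR [-0.1074 -0.2646  0.0149] w [ 0.4755 -0.2369  0.0149] gap 0.0008
holder plate far [ 0.0293 -0.0016  0.0887] w [0.5723 0.0433 0.0887] gap 0.0018
em base L [[0.0443 0.1931 0.012 ]]
em base R [[-0.0436  0.187   0.012 ]]
em far [[0.043  0.1894 0.076 ]]
em near [[-0.0468  0.1896  0.076 ]]
rec far [[ 0.0405 -0.2004  0.076 ]]
rec near [[-0.0481 -0.1987  0.076 ]]
(-82, 0, 130) [0.462  0.0286 0.13  ]
(0, 142, 52) [0.5224 0.1811 0.052 ]
(0, -142, 52) [ 0.5638 -0.0999  0.052 ]
cams [0.4241 0.0911 0.9465] [0.3372 0.7189 0.7782] screws bench by z12 [[-0.1084  0.2649  0.012 ]
 [ 0.1083  0.2646  0.012 ]
 [ 0.1085 -0.2664  0.012 ]
 [-0.1078 -0.2657  0.012 ]]
```

```bash
cat >> h.py <<'E'
from scipy.spatial.transform import Rotation as Ro
np.set_printoptions(precision=4,suppress=True)
RT=RB@np.array([[0,1,0],[1,0,0],[0,0,-1.]])   # tool x=bench y, tool y=bench x, z down
def plan(pb,RT=RT,step=40,g=1):
    s=readout.observe(); p=np.array(s['position']); R=np.array(s['tool_rot'])
    t=toW(pb); rv=Ro.from_matrix(R.T@RT).as_rotvec(degrees=True)
    n=max(1,int(np.ceil(max(np.linalg.norm(t-p)*1000/step,np.linalg.norm(rv)/7))))
    print("at bench",toB(p),"F bench",np.array(s['ft_force'])@RB,"t",s['time_s'],"n",n,"rotvec",rv)
    for i in range(n):
        Ri=R@Ro.from_rotvec(rv*i/n,degrees=True).as_matrix()
        print(g,*np.round(Ri.T@(t-p)*1000/n,1),*np.round(rv/n,2),end="; " if (i+1)%5 else "\n")
    print()
E
python3 -c "
from h import *
plan([0,-.245,.2])"
```

```text
at bench [-0.4032 -0.4926  0.2478] F bench [0.2401 0.5894 0.4976] t 0.1 n 12 rotvec [ -0.0514  -0.061  -75.2478]
1 37.7 -11.4 4.0 -0.0 -0.01 -6.27; 1 38.8 -7.2 4.0 -0.0 -0.01 -6.27; 1 39.3 -2.9 4.0 -0.0 -0.01 -6.27; 1 39.4 1.4 4.0 -0.0 -0.01 -6.27; 1 39.0 5.7 4.0 -0.0 -0.01 -6.27
1 38.2 9.9 4.0 -0.0 -0.01 -6.27; 1 36.9 14.0 4.0 -0.0 -0.01 -6.27; 1 35.1 18.0 4.0 -0.0 -0.01 -6.27; 1 32.9 21.7 4.0 -0.0 -0.01 -6.27; 1 30.4 25.2 4.0 -0.0 -0.01 -6.27
1 27.4 28.3 4.0 -0.0 -0.01 -6.27; 1 24.2 31.1 4.0 -0.0 -0.01 -6.27;
```

Emit:
arm_command:
  rows: "1 38 -11 4 0 0 -6.3; 1 39 -7 4 0 0 -6.3; 1 39 -3 4 0 0 -6.3; 1 39 1 4 0 0 -6.3; 1 39 6 4 0 0 -6.3"
  squeeze: 20

```text
time_s: 0.52
position: [0.3682, -0.3782, 0.2279]
tool_rot: [[0.575, 0.818, -0.0], [0.818, -0.575, 0.0], [0.0, -0.001, -1.0]]
ft_force: [0.7, -0.8, 0.5]
grip_width: 0.0256
```

Emit:
arm_command:
  rows: "1 38 10 4 0 0 -6.3; 1 37 14 4 0 0 -6.3; 1 35 18 4 0 0 -6.3; 1 33 22 4 0 0 -6.3; 1 30 25 4 0 0 -6.3"

```text
time_s: 0.93
position: [0.5192, -0.2514, 0.2079]
tool_rot: [[0.062, 0.998, -0.001], [0.998, -0.062, 0.0], [0.0, -0.001, -1.0]]
ft_force: [1.5, -0.0, -0.2]
grip_width: 0.0001
```

Emit:
arm_command:
  rows: "1 27 28 4 0 0 -6.3; 1 24 31 4 0 0 -6.3; 1 0 0 0 0 0 0; 1 0 0 0 0 0 0"

```text
time_s: 1.27
position: [0.5785, -0.2012, 0.1993]
tool_rot: [[-0.155, 0.988, -0.001], [0.988, 0.155, 0.001], [0.001, -0.001, -1.0]]
ft_force: [-0.4, -0.5, -0.5]
grip_width: 0.0002
```

```bash
python3 -c "
from h import *
plan([0,-.235,.06],step=35)"
```

```text
at bench [-0.0002 -0.2444  0.1993] F bench [-0.4347 -0.4798 -0.4788] t 1.2667 n 4 rotvec [-0.076  -0.0529  0.5143]
1 2.3 0.1 34.8 -0.02 -0.01 0.13; 1 2.3 0.1 34.8 -0.02 -0.01 0.13; 1 2.3 0.1 34.8 -0.02 -0.01 0.13; 1 2.3 0.1 34.8 -0.02 -0.01 0.13;
```

Emit:
arm_command:
  rows: "1 0 0 36 0 0 0.5; 1 0 0 36 0 0 0; 1 0 0 36 0 0 0; 1 0 0 34 0 0 0; 1 0 0 0 0 0 0"

```text
time_s: 1.68
position: [0.5741, -0.2023, 0.0524]
tool_rot: [[-0.141, 0.99, -0.01], [0.99, 0.141, 0.006], [0.007, -0.009, -1.0]]
ft_force: [-1.0, 0.6, 0.0]
grip_width: 0.0001
```

Emit:
arm_command:
  rows: "1 5 0 0 0 0 0; 1 5 0 0 0 0 0; 1 5 0 0 0 0 0; 1 5 0 0 0 0 0; 1 5 0 0 0 0 0"

```text
time_s: 2.1
position: [0.5745, -0.1776, 0.0599]
tool_rot: [[-0.143, 0.99, 0.002], [0.99, 0.143, -0.001], [-0.002, 0.002, -1.0]]
ft_force: [0.7, -0.0, -0.3]
grip_width: 0.0
```

Emit:
arm_command:
  rows: "1 6 0 0 0 0 0; 1 6 0 0 0 0 0; 1 6 0 0 0 0 0; 1 6 0 0 0 0 0; 1 6 0 0 0 0 0"

```text
time_s: 2.52
position: [0.57, -0.148, 0.0586]
tool_rot: [[-0.143, 0.99, 0.001], [0.99, 0.143, -0.001], [-0.001, 0.001, -1.0]]
ft_force: [0.3, -4.1, 3.2]
grip_width: -0.0003
```

```bash
python3 -c "
from h import *
plan([0,-.153,.06],step=6)"
```

```text
at bench [-0.0009 -0.1905  0.0586] F bench [-0.2605 -4.09    3.1683] t 2.5167 n 7 rotvec [ 0.0352  0.038  -0.1536]
1 5.4 0.1 -0.2 0.01 0.01 -0.02; 1 5.4 0.1 -0.2 0.01 0.01 -0.02; 1 5.4 0.1 -0.2 0.01 0.01 -0.02; 1 5.4 0.1 -0.2 0.01 0.01 -0.02; 1 5.4 0.1 -0.2 0.01 0.01 -0.02
1 5.4 0.1 -0.2 0.01 0.01 -0.02; 1 5.4 0.1 -0.2 0.01 0.01 -0.02;
```

Emit:
arm_command:
  rows: "1 5 0 0 0 0 0; 1 5 0 0 0 0 0; 1 5 0 0 0 0 0; 1 5 0 0 0 0 0; 1 5 0 0 0 0 0"

```text
time_s: 2.93
position: [0.5662, -0.1232, 0.0583]
tool_rot: [[-0.143, 0.99, 0.0], [0.99, 0.143, -0.0], [-0.0, 0.0, -1.0]]
ft_force: [1.9, -5.0, 3.3]
grip_width: -0.0005
```

Emit:
arm_command:
  rows: "1 3 0 0 0 0 0; 1 3 0 0 0 0 0; 1 2 0 0 0 0 0; 1 0 0 0 0 0 0"

```text
time_s: 3.27
position: [0.5649, -0.115, 0.0581]
tool_rot: [[-0.143, 0.99, -0.001], [0.99, 0.143, 0.001], [0.001, -0.001, -1.0]]
ft_force: [1.2, -1.9, 0.9]
grip_width: 0.0
```

```bash
python3 -c "
from h import *
plan([0,-.153,.06],step=6)"
```

```text
at bench [-0.0011 -0.1572  0.0581] F bench [ 0.9018 -2.0476  0.9274] t 3.2667 n 1 rotvec [-0.0297 -0.0496 -0.1357]
1 4.2 1.1 -1.9 -0.03 -0.05 -0.14;
```

Emit:
arm_command:
  rows: "1 2 0 0 0 0 0; 1 2 0 0 0 0 0; 1 0 0 0 0 0 0"

```text
time_s: 3.52
position: [0.565, -0.1128, 0.0584]
tool_rot: [[-0.143, 0.99, 0.001], [0.99, 0.143, -0.002], [-0.002, 0.001, -1.0]]
ft_force: [3.2, -9.7, -0.1]
grip_width: 0.0002
```

Emit:
arm_command:
  rows: "1 1.5 0 0 0 0 0; 1 1 0 0 0 0 0; 1 0 0 0 0 0 0"

```text
time_s: 3.77
position: [0.5651, -0.1125, 0.059]
tool_rot: [[-0.143, 0.99, 0.003], [0.99, 0.143, -0.006], [-0.006, 0.002, -1.0]]
ft_force: [-0.0, -19.9, 2.2]
grip_width: -0.0002
```

```bash
python3 -c "
from h import *
plan([0,-.153,.06],step=6)"
```

```text
at bench [-0.0006 -0.1547  0.059 ] F bench [ -2.9175 -19.6643   2.2459] t 3.7667 n 1 rotvec [ 0.094   0.3664 -0.1601]
1 1.7 0.6 -1.1 0.09 0.37 -0.16;
```

Emit:
arm_command:
  rows: "1 -10 0 0 0 0 0; 1 -25 0 0 0 0 0; 1 0 0 -38 0 0 0; 1 0 0 -40 0 0 0; 1 0 0 -40 0 0 0"

```text
time_s: 4.18
position: [0.5683, -0.1434, 0.1766]
tool_rot: [[-0.143, 0.99, -0.004], [0.99, 0.143, 0.003], [0.004, -0.003, -1.0]]
ft_force: [0.5, -0.4, 0.3]
grip_width: -0.0001
```

Emit:
arm_command:
  rows: "1 0 0 -40 0 0 0; 1 0 0 -40 0 0 0; 1 0 0 -40 0 0 0; 1 0 0 -40 0 0 0; 1 0 0 -36 0 0 0"

```text
time_s: 4.6
position: [0.5686, -0.143, 0.3744]
tool_rot: [[-0.144, 0.99, -0.001], [0.99, 0.144, 0.002], [0.002, -0.0, -1.0]]
ft_force: [0.5, -0.5, -0.8]
grip_width: 0.0001
```

```bash
python3 -c "
from h import *
plan([0,.23,.37],step=38)"
```

```text
at bench [-0.0016 -0.1854  0.3744] F bench [ 0.4569 -0.5796 -0.8185] t 4.6 n 11 rotvec [-0.0187 -0.0945 -0.0975]
1 37.8 0.1 0.5 -0.0 -0.01 -0.01; 1 37.8 0.1 0.5 -0.0 -0.01 -0.01; 1 37.8 0.1 0.4 -0.0 -0.01 -0.01; 1 37.8 0.1 0.4 -0.0 -0.01 -0.01; 1 37.8 0.1 0.4 -0.0 -0.01 -0.01
1 37.8 0.1 0.4 -0.0 -0.01 -0.01; 1 37.8 0.1 0.4 -0.0 -0.01 -0.01; 1 37.8 0.1 0.4 -0.0 -0.01 -0.01; 1 37.8 0.1 0.4 -0.0 -0.01 -0.01; 1 37.8 0.1 0.4 -0.0 -0.01 -0.01
1 37.8 0.1 0.4 -0.0 -0.01 -0.01;
```

Emit:
arm_command:
  rows: "1 38 0 0 0 0 0; 1 38 0 0 0 0 0; 1 38 0 0 0 0 0; 1 38 0 0 0 0 0; 1 38 0 0 0 0 0"

```text
time_s: 5.02
position: [0.5409, 0.0463, 0.3716]
tool_rot: [[-0.144, 0.99, -0.003], [0.99, 0.144, 0.002], [0.002, -0.002, -1.0]]
ft_force: [0.3, -1.1, 0.6]
grip_width: -0.0001
```

Emit:
arm_command:
  rows: "1 38 0 0 0 0 0; 1 38 0 0 0 0 0; 1 38 0 0 0 0 0; 1 38 0 0 0 0 0; 1 38 0 0 0 0 0"

```text
time_s: 5.43
position: [0.5135, 0.2344, 0.3716]
tool_rot: [[-0.144, 0.99, -0.003], [0.99, 0.144, 0.001], [0.001, -0.003, -1.0]]
ft_force: [0.5, -0.5, -0.6]
grip_width: 0.0001
```

Emit:
arm_command:
  rows: "1 37 0 0 0 0 0; 1 0 0 0 0 0 0; 1 0 0 38 0 0 0; 1 0 0 38 0 0 0; 1 0 0 38 0 0 0"

```text
time_s: 5.85
position: [0.5084, 0.2692, 0.2564]
tool_rot: [[-0.144, 0.99, -0.002], [0.99, 0.144, 0.001], [0.001, -0.002, -1.0]]
ft_force: [1.0, 0.1, -0.9]
grip_width: 0.0001
```

```bash
python3 -c "
from h import *
plan([0,.228,.058],step=38)"
```

```text
at bench [-0.001   0.2312  0.2564] F bench [ 1.018  -0.0305 -0.8682] t 5.85 n 6 rotvec [-0.0861 -0.0488 -0.0897]
1 -0.6 0.2 33.1 -0.01 -0.01 -0.01; 1 -0.6 0.2 33.1 -0.01 -0.01 -0.01; 1 -0.5 0.2 33.1 -0.01 -0.01 -0.01; 1 -0.5 0.2 33.1 -0.01 -0.01 -0.01; 1 -0.5 0.2 33.1 -0.01 -0.01 -0.01
1 -0.5 0.2 33.1 -0.01 -0.01 -0.01;
```

Emit:
arm_command:
  rows: "1 0 1 38 0 0 0; 1 0 0 38 0 0 0; 1 0 0 38 0 0 0; 1 0 0 38 0 0 0; 1 0 0 38 0 0 0"

```text
time_s: 6.27
position: [0.5094, 0.2688, 0.0662]
tool_rot: [[-0.143, 0.99, -0.002], [0.99, 0.143, 0.0], [0.001, -0.002, -1.0]]
ft_force: [0.7, -0.3, -0.8]
grip_width: 0.0001
```

Emit:
arm_command:
  rows: "1 -4 0 3 0 0 0; 1 -5 0 0 0 0 0; 1 -5 0 0 0 0 0; 1 -5 0 0 0 0 0; 1 -5 0 0 0 0 0"

```text
time_s: 6.68
position: [0.5149, 0.2448, 0.0675]
tool_rot: [[-0.143, 0.99, 0.004], [0.99, 0.143, 0.001], [0.0, 0.004, -1.0]]
ft_force: [0.7, 0.1, 0.1]
grip_width: 0.0004
```

Emit:
arm_command:
  rows: "1 -5 0 0 0 0 0; 1 -5 0 0 0 0 0; 1 -5 0 0 0 0 0; 1 -5 0 0 0 0 0; 1 -5 0 0 0 0 0"

```text
time_s: 7.1
position: [0.5176, 0.2202, 0.0656]
tool_rot: [[-0.143, 0.99, 0.0], [0.99, 0.143, 0.0], [0.0, 0.0, -1.0]]
ft_force: [-0.9, 4.5, 2.4]
grip_width: 0.0002
```

```bash
python3 -c "
from h import *
plan([0,.1545,.058],step=5)"
```

```text
at bench [0.001  0.1814 0.0656] F bench [-0.2765  4.6193  2.4223] t 7.1 n 6 rotvec [ 0.0285 -0.0181 -0.1417]
1 -4.5 -0.2 1.3 0.0 -0.0 -0.02; 1 -4.5 -0.2 1.3 0.0 -0.0 -0.02; 1 -4.5 -0.2 1.3 0.0 -0.0 -0.02; 1 -4.5 -0.2 1.3 0.0 -0.0 -0.02; 1 -4.5 -0.2 1.3 0.0 -0.0 -0.02
1 -4.5 -0.2 1.3 0.0 -0.0 -0.02;
```

Emit:
arm_command:
  rows: "1 -5 0 0 0 0 0; 1 -5 0 0 0 0 0; 1 -5 0 0 0 0 0; 1 -5 0 0 0 0 0; 1 -3 0 0 0 0 0"

```text
time_s: 7.52
position: [0.5209, 0.197, 0.0653]
tool_rot: [[-0.143, 0.99, -0.0], [0.99, 0.143, -0.0], [-0.0, -0.0, -1.0]]
ft_force: [-1.0, 4.4, 2.6]
grip_width: -0.0003
```

Emit:
arm_command:
  rows: "1 -3 0 0 0 0 0; 1 -2 0 0 0 0 0; 1 0 0 0 0 0 0"

```text
time_s: 7.77
position: [0.5215, 0.1921, 0.0652]
tool_rot: [[-0.143, 0.99, -0.0], [0.99, 0.143, -0.001], [-0.001, -0.0, -1.0]]
ft_force: [0.4, -0.2, 0.1]
grip_width: 0.0003
```

Emit:
arm_command:
  rows: "1 -1 0 0 0 0 0; 1 -1 0 0 0 0 0; 1 0 0 0 0 0 0"

```text
time_s: 8.02
position: [0.5217, 0.1906, 0.0652]
tool_rot: [[-0.143, 0.99, -0.0], [0.99, 0.143, -0.0], [-0.0, -0.0, -1.0]]
ft_force: [0.1, 1.6, -0.2]
grip_width: 0.0001
```

```bash
python3 -c "
from h import *
plan([0,.1545,.065],step=5)"
```

```text
at bench [0.0007 0.1516 0.0652] F bench [ 0.3098  1.6103 -0.1613] t 8.0167 n 1 rotvec [-0.0246  0.0083 -0.144 ]
1 2.9 -0.7 0.2 -0.02 0.01 -0.14;
```

Emit:
arm_command:
  rows: "1 -2 0 0 0 0 0; 1 -1 0 0 0 0 0; 1 0 0 0 0 0 0"

```text
time_s: 8.27
position: [0.5215, 0.1898, 0.0654]
tool_rot: [[-0.143, 0.99, -0.001], [0.99, 0.143, 0.004], [0.004, -0.0, -1.0]]
ft_force: [-3.6, 16.2, 2.2]
grip_width: 0.0
```

Emit:
arm_command:
  rows: "1 -1 0 0 0 0 0; 1 -1 0 0 0 0 0; 1 0 0 0 0 0 0"

```text
time_s: 8.52
position: [0.5215, 0.1897, 0.0658]
tool_rot: [[-0.143, 0.99, -0.001], [0.99, 0.143, 0.007], [0.007, 0.0, -1.0]]
ft_force: [-5.2, 26.0, 4.7]
grip_width: -0.0
```

```bash
python3 -c "
from h import *
plan([0,.1545,.065],step=5)"
```

```text
at bench [0.0004 0.1506 0.0658] F bench [-1.3266 26.4504  4.7051] t 8.5167 n 1 rotvec [ 0.0285 -0.4075 -0.1511]
1 3.9 -0.4 0.8 0.03 -0.41 -0.15;
```

Emit:
arm_command:
  rows: "1 10 0 0 0 0 0; 1 28 0 0 0 0 0; 1 0 0 -36 0 0 0; 1 0 0 -40 0 0 0; 1 0 0 -40 0 0 0"

```text
time_s: 8.93
position: [0.5165, 0.2233, 0.1822]
tool_rot: [[-0.144, 0.99, -0.002], [0.99, 0.144, -0.002], [-0.001, -0.002, -1.0]]
ft_force: [1.3, 0.6, 1.2]
grip_width: 0.0002
```

Emit:
arm_command:
  rows: "1 0 0 -40 0 0 0; 1 0 0 -40 0 0 0; 1 0 -20 -35 0 0 0; 1 0 -35 -35 0 0 0; 1 0 -40 -35 0 0 0"

```text
time_s: 9.35
position: [0.4364, 0.2112, 0.3546]
tool_rot: [[-0.142, 0.99, 0.001], [0.99, 0.142, -0.001], [-0.001, 0.001, -1.0]]
ft_force: [-0.8, 0.8, 0.4]
grip_width: 0.0001
```

Emit:
arm_command:
  rows: "1 0 -40 0 0 0 0; 1 0 -10 0 0 0 0; 1 0 0 0 0 0 0"

```text
time_s: 9.6
position: [0.3855, 0.2043, 0.354]
tool_rot: [[-0.144, 0.99, 0.001], [0.99, 0.144, -0.0], [-0.001, 0.001, -1.0]]
ft_force: [0.7, 0.2, 0.2]
grip_width: 0.0
```

```bash
python3 - <<'E'
from h import *
t=eyes.get_image("top")[:,:,::-1]; s=eyes.get_image("side")[:,:,::-1]
cv2.imwrite("pics/t1.png",t);cv2.imwrite("pics/s1.png",s)
A=cv2.resize(t[135:285,155:400],(490,300),interpolation=cv2.INTER_CUBIC)
B=cv2.resize(s[85:310,190:345],(310,450),interpolation=cv2.INTER_CUBIC)
o=np.zeros((450,800,3),np.uint8); o[:300,:490]=A; o[:,490:]=B; cv2.imwrite("pics/c1.png",o)
plan([-.15,0,.37],step=38)
E
```

```text
at bench [-0.1295  0.1848  0.353 ] F bench [ 0.0199 -0.645  -0.1339] t 9.7 n 5 rotvec [-0.0046  0.0327 -0.1657]
1 -37.0 -4.0 -3.4 -0.0 0.01 -0.03; 1 -37.0 -4.0 -3.4 -0.0 0.01 -0.03; 1 -37.0 -4.0 -3.4 -0.0 0.01 -0.03; 1 -37.0 -4.1 -3.4 -0.0 0.01 -0.03; 1 -37.0 -4.1 -3.4 -0.0 0.01 -0.03
```

View pics/c1.png

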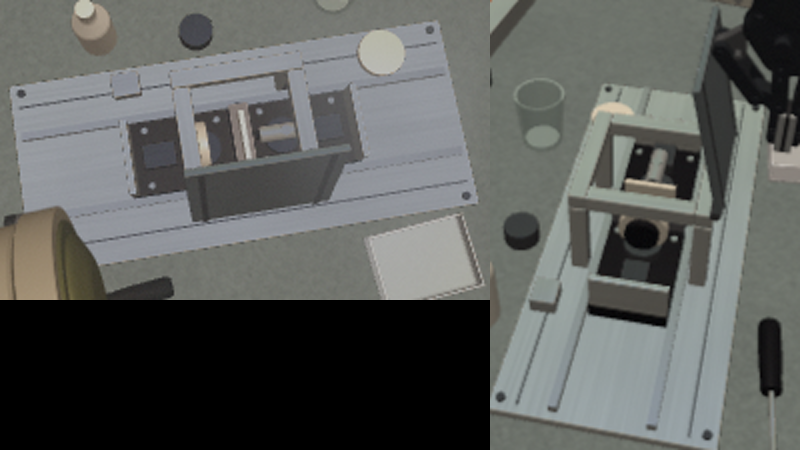

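Emit:
arm_command:
  rows: "1 -37 -4 0 0 0 0; 1 -37 -4 0 0 0 0; 1 -37 -4 0 0 0 0; 1 -37 -4 0 0 0 0; 1 -37 -4 0 0 0 0"

```text
time_s: 10.12
position: [0.3953, 0.0164, 0.3525]
tool_rot: [[-0.143, 0.99, -0.002], [0.99, 0.143, 0.0], [0.0, -0.002, -1.0]]
ft_force: [0.9, -0.0, 0.6]
grip_width: -0.0002
```

```bash
python3 - <<'E'
from h import *
for u,v in[(121,122),(134,197),(352,86),(362,160)]: print(toB(onz("top",(155+u/2-.25,135+v/2-.25),.076)))
# cover contact: r from hinge, tool tip centre (far lower corner touching)
for th in (82,79,70,60,50,40,30,20,10,0):
    t=np.deg2rad(th); r=.140; P=np.array([-.082+r*np.cos(t)-.008*np.sin(t),.130+r*np.sin(t)+.008*np.cos(t)])
    print(th,"contact",P,"TCP z",P[1]+.017)
plan([-.13,0,.284],step=38)
E
```

```text
[[0.0404 0.1394 0.076 ]]
[[-0.0489  0.1369  0.076 ]]
[[ 0.0398 -0.1374  0.076 ]]
[[-0.0487 -0.1319  0.076 ]]
82 contact [-0.0704  0.2698] TCP z 0.2867509144315004
79 contact [-0.0631  0.269 ] TCP z 0.2859542776456854
70 contact [-0.0416  0.2643] TCP z 0.28129312805663254
60 contact [-0.0189  0.2552] TCP z 0.27224355652982146
50 contact [0.0019 0.2424] TCP z 0.25938852291414927
40 contact [0.0201 0.2261] TCP z 0.24311862090106734
30 contact [0.0352 0.2069] TCP z 0.2239282032302755
20 contact [0.0468 0.1854] TCP z 0.20240036103188092
10 contact [0.0545 0.1622] TCP z 0.17918920689746792
0 contact [0.058 0.138] TCP z 0.15500000000000003
at bench [-0.1498 -0.0024  0.3525] F bench [ 0.8966 -0.1337  0.643 ] t 10.1167 n 2 rotvec [-0.0919 -0.0152 -0.157 ]
1 1.2 9.9 34.2 -0.05 -0.01 -0.08; 1 1.2 9.9 34.2 -0.05 -0.01 -0.08;
```

Emit:
arm_command:
  rows: "1 2 0 34 0 0 0; 1 0 10 33 0 0 0; 1 0 25 0 0 0 0; 1 0 20 0 0 0 0; 1 0 0 0 0 0 0"

```text
time_s: 10.53
position: [0.4519, 0.0279, 0.2842]
tool_rot: [[-0.143, 0.99, -0.003], [0.99, 0.143, 0.0], [0.001, -0.003, -1.0]]
ft_force: [-0.3, 0.2, -0.9]
grip_width: 0.0
```

Emit:
arm_command:
  rows: "1 0 5 0 0 0 0; 1 0 5 0 0 0 0; 1 0 5 0 0 0 0; 1 0 5 1 0 0 0; 1 0 5 1 0 0 0"

```text
time_s: 10.95
position: [0.4736, 0.0321, 0.2843]
tool_rot: [[-0.143, 0.99, 0.0], [0.99, 0.143, -0.0], [-0.0, 0.0, -1.0]]
ft_force: [0.1, 0.5, -0.1]
grip_width: 0.0001
```

```bash
python3 - <<'E'
from h import *
plan([-.056,0,.281],step=12)
E
```

```text
at bench [-0.07    0.0018  0.2843] F bench [ 0.2     0.4898 -0.0926] t 10.95 n 2 rotvec [ 0.023   0.0125 -0.1549]
1 -0.9 7.0 1.7 0.01 0.01 -0.08; 1 -0.9 7.0 1.7 0.01 0.01 -0.08;
```

Emit:
arm_command:
  rows: "1 0 4 0 0 0 0; 1 0 4 0 0 0 0; 1 0 4 1 0 0 0; 1 0 4 1 0 0 0"

```text
time_s: 11.28
position: [0.4892, 0.0346, 0.2822]
tool_rot: [[-0.143, 0.99, -0.0], [0.99, 0.143, 0.0], [0.0, -0.0, -1.0]]
ft_force: [-2.5, -0.1, 0.1]
grip_width: -0.0002
```

```bash
python3 - <<'E'
from h import *
plan([-.056,0,.281],step=12)
E
```

```text
at bench [-0.0542  0.0019  0.2822] F bench [-2.4988  0.2338  0.1315] t 11.2833 n 1 rotvec [-0.0118 -0.0061 -0.1422]
1 -1.9 -1.8 1.2 -0.01 -0.01 -0.14;
```

Emit:
arm_command:
  rows: "1 0 11.5 4.5 0 0 0; 1 0 11.5 4.5 0 0 0; 1 0 10.5 6.5 0 0 0; 1 0 10.5 6.5 0 0 0"

```text
time_s: 11.62
position: [0.5341, 0.0409, 0.2596]
tool_rot: [[-0.143, 0.99, 0.001], [0.99, 0.143, -0.0], [-0.0, 0.001, -1.0]]
ft_force: [-0.7, 0.3, 2.2]
grip_width: 0.0005
```

Emit:
arm_command:
  rows: "1 0 9 8 0 0 0; 1 0 9 8 0 0 0; 1 0 7.5 9.5 0 0 0; 1 0 7.5 9.5 0 0 0"

```text
time_s: 11.95
position: [0.5661, 0.0456, 0.2241]
tool_rot: [[-0.143, 0.99, 0.0], [0.99, 0.143, 0.0], [0.0, 0.0, -1.0]]
ft_force: [-0.7, 0.1, 2.3]
grip_width: 0.0003
```

```bash
python3 - <<'E'
from h import *
plan([0.035,0,.224],step=12)
im=eyes.get_image("side")[:,:,::-1]; cv2.imwrite("pics/c2.png",cv2.resize(im[50:310,150:420],None,fx=2,fy=2))
E
```

```text
at bench [0.0235 0.0016 0.2241] F bench [-0.6247  0.2414  2.2921] t 11.95 n 1 rotvec [ 0.0018 -0.0013 -0.1473]
1 -1.6 11.5 0.1 0.0 -0.0 -0.15;
```

View pics/c2.png

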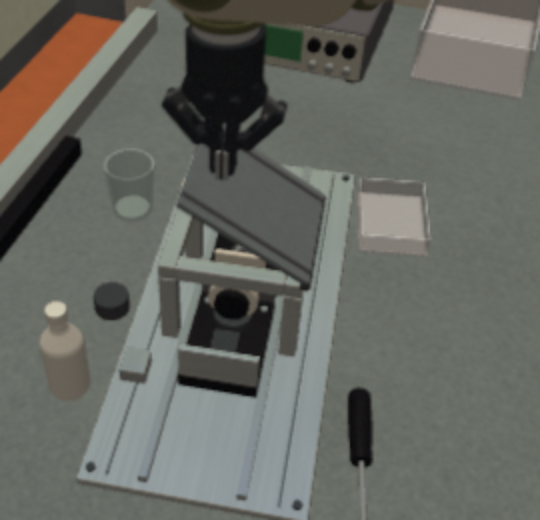

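The side view shows the cover at about 30°, with the fingertips at (222,165) on its upper face near the free edge. I carry on along the arc.

Emit:
arm_command:
  rows: "1 0 6 11 0 0 0; 1 0 5 11 0 0 0; 1 0 4 11.5 0 0 0; 1 0 3 11.5 0 0 0"

```text
time_s: 12.33
position: [0.5835, 0.0481, 0.1791]
tool_rot: [[-0.143, 0.99, 0.0], [0.99, 0.143, -0.0], [-0.0, 0.0, -1.0]]
ft_force: [0.8, 0.4, 1.8]
grip_width: 0.0004
```

Emit:
arm_command:
  rows: "1 0 1 9 0 0 0; 1 0 0 6 0 0 0; 1 0 0 4 0 0 0; 1 0 0 2 0 0 0; 1 0 0 0 0 0 0"

```text
time_s: 12.75
position: [0.5838, 0.0482, 0.1589]
tool_rot: [[-0.143, 0.99, -0.001], [0.99, 0.143, 0.0], [0.0, -0.001, -1.0]]
ft_force: [-0.2, -0.3, 0.5]
grip_width: 0.0005
```

```bash
python3 - <<'E'
from h import *
plan([0.058,0,.155],step=12)
E
```

```text
at bench [0.0413 0.0016 0.1589] F bench [-0.1976 -0.2933  0.5223] t 12.75 n 2 rotvec [-0.0416 -0.0088 -0.1479]
1 -0.8 8.3 2.0 -0.02 -0.0 -0.07; 1 -0.8 8.3 2.0 -0.02 -0.0 -0.07;
```

Emit:
arm_command:
  rows: "1 0 0 2 0 0 0; 1 0 0 2 0 0 0; 1 0 0 0 0 0 0"

```text
time_s: 13.0
position: [0.584, 0.0482, 0.1552]
tool_rot: [[-0.143, 0.99, 0.0], [0.99, 0.143, -0.0], [-0.0, 0.0, -1.0]]
ft_force: [-0.6, 0.9, 0.2]
grip_width: -0.0001
```

Emit:
arm_command:
  rows: "1 0 0 1 0 0 0; 1 0 0 1 0 0 0; 1 0 0 0 0 0 0"

```text
time_s: 13.25
position: [0.5841, 0.0482, 0.1549]
tool_rot: [[-0.143, 0.99, 0.002], [0.99, 0.143, -0.0], [-0.001, 0.001, -1.0]]
ft_force: [-3.9, 0.5, 12.2]
grip_width: -0.0004
```

Emit:
arm_command:
  rows: "1 0 0 1 0 0 0; 1 0 0 0 0 0 0"

```text
time_s: 13.42
position: [0.5841, 0.0482, 0.1549]
tool_rot: [[-0.143, 0.99, 0.002], [0.99, 0.143, -0.001], [-0.001, 0.002, -1.0]]
ft_force: [-7.5, -0.4, 18.8]
grip_width: -0.0
```

Emit:
arm_command:
  rows: "1 0 0 -10 0 0 0; 1 0 0 -38 0 0 0; 1 0 -5 -40 0 0 0; 1 0 -30 -25 0 0 0; 1 0 -40 0 0 0 0"

```text
time_s: 13.83
position: [0.5118, 0.0371, 0.27]
tool_rot: [[-0.144, 0.99, 0.01], [0.99, 0.144, -0.002], [-0.003, 0.01, -1.0]]
ft_force: [-0.7, -0.6, 0.4]
grip_width: 0.0
```

Emit:
arm_command:
  rows: "1 0 -40 0 0 0 0; 1 0 -40 0 0 0 0; 1 0 -20 0 0 0 0; 1 0 0 0 0 0 0; 1 0 0 0 0 0 0"

```text
time_s: 14.25
position: [0.4105, 0.0231, 0.2659]
tool_rot: [[-0.143, 0.99, 0.002], [0.99, 0.143, -0.0], [-0.001, 0.002, -1.0]]
ft_force: [0.1, 0.1, 0.1]
grip_width: 0.0004
```

```bash
python3 - <<'E'
from h import *
t=eyes.get_image("top")[:,:,::-1]; s=eyes.get_image("side")[:,:,::-1]
A=cv2.resize(t[120:290,150:400],None,fx=1.9,fy=1.9,interpolation=cv2.INTER_CUBIC)
B=cv2.resize(s[85:310,190:345],(310,450),interpolation=cv2.INTER_CUBIC)
o=np.zeros((450,800,3),np.uint8); o[:A.shape[0],:A.shape[1]]=A; o[:,490:]=B; cv2.imwrite("pics/c3.png",o)
print(readout.observe()['ft_force'],readout.observe()['position'])
print(proj("side",[toW([.083,y,.138]) for y in(.075,-.075)])*2-[380,170]+[490,0])
E
```

```text
[-0.516  -0.0876 -0.2885] [0.4117 0.023  0.2654]
[[563.3725 190.5742]
 [594.1006 104.8763]]
```

View pics/c3.png

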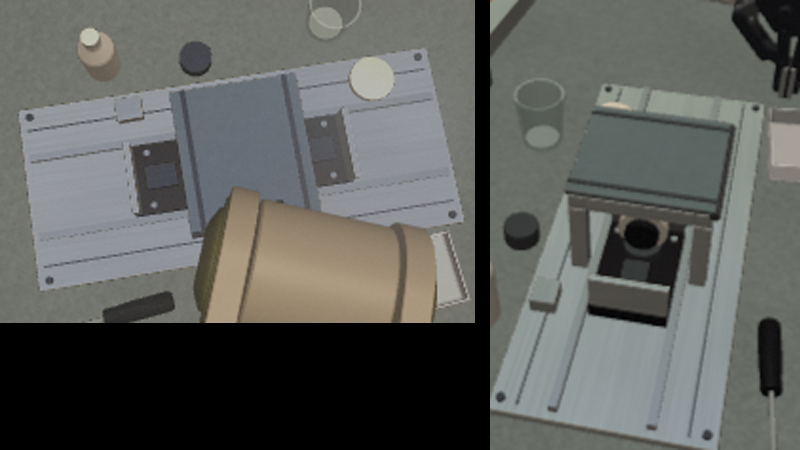

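The cover lies level on the frame. Its far corners, at (567,190) and (596,108), match the projected shut position. Both sleds are home, and the gripper is clear of everything.

```bash
python3 -c "
from rig import env
print(env.close_job())"
```

```text
the job is handed in; nothing more can be done
None
```

I pushed both sleds home against the sample holder, receiver first and then emitter. I then swung the cover over and pressed it shut, and handed the job in at about 14 s. The hand-in gives no verdict.

- **Sleds:** Each one stopped hard, at about 20 N for the receiver and 26 N for the emitter. The fingers stopped 305 mm apart. Taking off the 284 mm between the two push plates at home leaves 21 mm, which fits the 22 mm finger width.
- **Cover:** It stopped at 19 N with the fingertips at 138 mm, the height given for shut. In the last picture it lies level, with its far corners within about 2 px of where they should be.
- **Other things on the table:** The bystanders in the last view show no sign of having moved. The arm hid part of the tray in the top view.
- **Disagreements:**
  - The sled stops show my image-based bench position was off by about 2 mm along the channel.
  - A rough reading of the plate edges after the pushes came out 3 to 10 mm short of the expected 142 mm, on the too-far-in side. I trusted the contact stops over it.

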